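Clear the door-closer plate and hold its sprung tensioner back

ROBOT

A 6-joint arm with a two-finger parallel gripper is mounted at the origin on the work surface. World frame = base frame: x ahead of the robot, y to its left, z up, the work surface at z = 0. Lengths are in m, angles in rad, forces in N, time in s.
With the tool pointing down it reaches from about 0.3 to 0.875 m from the base axis. Payload 6.4 kg.
Tool frame: the origin (TCP) lies midway between the tips of the shut fingers; the grasp point (between the pads) lies 19 mm behind it (robot.hold_point_z is the distance from the TCP to the grasp point, in m); z points along the fingers, y is the direction in which the jaws open and shut (so a half turn about z gives the same grasp; the last joint's range is limited). The gripper opens to 88 mm and grips with 3 to 60 N. Pads are 18 mm wide; open, the fingers measure 123 mm over their backs; the gripper's body (75 mm by 187 mm) begins 45 mm behind the grasp point.
Start: joints at [-1.532, 0.181, 1.607, -0, 1.354, -0.206], TCP at [0.139, -0.558, 0.239] pointing down, gripper open.
Joint ranges: [-2.99, 2.99], [-0.89, 2.07], [0.3, 2.58], [-1.14, 4.28], [0, 2.63], [-3.12, 3.12]. Speed limits (rad/s): [2.57, 2.57, 3.01, 3.14, 3.14, 3.14].

INTERFACE

Orientations are given as a unit quaternion [x, y, z, w].
In Python, from station import robot, optics, order, nets gives the robot as it stands. The module is installed in compiled form; this text tells all that it offers.
- The arm moves only by the tool servo_tool, never from a script. Its argument "motion" is a list that holds one entry, the list of rows, each a list of 5 numbers: the shift along the tool's x, y, z in m, then the turn about the tool's z in degrees, then the finger opening in m, from 0 to 0.0881. In form: [[[dx, dy, dz, turn, claw], ...]]. A call has 1 to 12 rows; each row is the pose to reach, as a shift and turn from the pose commanded when the call began, along the tool's axes at that moment; what a row does not reach only later rows make up. A row lasts 1/12 s, in which the tool goes at most 41.7 mm and 7.16 degrees, less where a joint would pass 70% of its speed; a pose out of reach is approached as far as the arm can. A call with a gripper value outside its range is refused whole. The fingers move at their own pace and stop on an object; the grip force is fixed at half the most. Time passes only in rows, so rows that repeat a pose let the fingers close. It gives the time, the measured TCP pose, the force and the opening at its end, in the units of the state.
- robot.sense(): the state, without advancing time (a new reading comes with each control period).
- optics.capture(name): name is "side" or "top"; returns a dict with "img" (480x640x3 uint8, red, green, blue), "z_map" (480x640 float32, m along the optical axis (not along the pixel's ray), 0 where there is no reading), "K" (3x3 intrinsics, pixels), "position" and "attitude" of the camera in the world. Camera axes: x right, y up, looking along -z (the intrinsics and any distortion apply to the point x, -y, -z); pixel columns grow to the right and rows downward; lengths in m; the calibration is good to about 2 mm. A picture is of the moment at which its call begins.
- order.job_done(): hands the job in, once; it reports no verdict.
Trained networks look in a picture, given as the dict that the camera call returned (one of the last four; its "shot" number tells which), for a name from the list of things; names that differ only in an ending like _2 or _b are one class to them, and where a whole thing is asked for, a point or a joint stands for the part that bears it (a point fixed in the world has none). Each returns a list of dicts, best first, with "p" (0 to 1); they miss things now and then, are a little off and sometimes report something else, mostly with a low value. They report only what shows in the picture. A call takes as long as a camera call.
- nets.search_frame(thing, picture): "location" ([x, y, z] in m, in world coordinates, good to about 4 mm: the middle of the surface that is visible of it).
The state is a dict: "t": time; "joint_positions": joint angles; "dq": joint speeds; "effort": joint torques, N m; "tcp_pos": TCP position; "tool_rot": TCP orientation; "wrist_force": force on the tool from outside, world axes, zero at the start; "torque": the same for the moment, N m; "grip_width": opening from 0.0 (shut) to 1.0 (fully open).
Only numpy, scipy, OpenCV 4.12 (cv2) and the standard library are available. Lean on these libraries where they do the work, as an engineer would, in place of code of your own. Each camera call takes 0.05 s, during which the arm holds its last target.

TASK

Clear the two wood offcuts off the little door's grey closer plate into the grey scrap tub, then push the plate's sprung tensioner arm back by its red roller, past the click, until its pointer stands over the green band, and keep it there so that I can slip the closing belt on: finish while still holding the arm against its spring. Do not drive it into its end stop, and leave the canister, jar, milk pan and lighter where they are.

Things in the scene. Friction and masses are not known exactly. Their poses are not given: they have to be found in the camera images.
- plate: Grey steel closer plate 250 x 240 x 12 mm, fixed flat on the tiles; origin under its centre, z up, top face at z = 12 mm. Its x axis runs from the roller end (-x, roughly towards the robot) to the pawl end (+x). Two 12 mm steel posts, tops at 34 mm, stand 70 mm from the pivot at the ends of the arm's swing. Brass pawl guide, top at 30 mm, at x = 93 to 125 mm.
- green (a point): Middle of the green band painted on the plate's top, 137 to 163 mm from the pivot, spanning arm joint values 0.66 to 0.98: the arm's pointer must be held over it. A yellow band beyond (1.00 to 1.12) marks the end stop.
- click (a point): Pawl nose beside the arm's hub, 39 mm from the pivot. A tooth on the hub meets it from joint value 0.34, clicks over at 0.50 and is clear at 0.66. The click does not latch: let go and the arm springs back to 0. Not to be handled.
- tensioner (a joint): Angle (rad) of the sprung steel tensioner arm about its upright pivot: 0 at rest, growing clockwise seen from above (roller swings from the plate's -y to its +y side), end stop 1.10. At value q the arm points from the pivot along plate-frame angle pi + 0.45 - q (counter-clockwise from x). At the roller the spring pushes back with 3 N at rest, 7 N over the green band, up to 2 N more at the click.
- roller (a point): Centre of the top face of the red roller, an upright cylinder 28 mm across, fast to the arm 125 mm from the pivot; top 72 mm above the tiles, lower end 18 mm. Below it the steel arm bar (12 mm wide, top 30 mm above the tiles) runs to the pivot, and a pointer 6 mm wide (top 25 mm above the tiles) runs outwards to 162 mm from the pivot.
- pivot (a point): Pivot axis of the tensioner arm, at the plate's top face (12 mm above the tiles). Its hub is 56 mm in diameter up to 30 mm above the tiles, with a 24 mm cap up to 44 mm.
- offcut_a: Pale wood offcut, a block 46 (x) x 24 (y) x 22 (z) mm, about 20 g, loose on the plate in the arm's swing; origin at the centre of its underside.
- offcut_b: Darker wood offcut, stepped, 40 (x) x 24 (y) mm, 14 mm thick with a step up to 24 mm over x = -20 to +2 mm, about 18 g, loose on the plate in the arm's swing; origin at the centre of its underside.
- tub: Grey plastic scrap tub, open on top, 150 (x) x 130 (y) x 60 (z) mm, walls and floor 4 mm thick, fixed; origin at the centre of its underside.
- canister: Steel canister with clamp-lock lid, 102 mm across, 143 mm tall, standing; origin at the centre of its underside. Leave alone.
- jar: Small glass jar with steel cap, 60 mm across, 85 mm tall, standing; origin at the centre of its underside. Leave alone.
- milk_pan: Aluminium milk pan, 130 mm across, 75 mm tall, black handle along its +y out to 196 mm; origin at the centre of its underside. Leave alone.
- lighter: Red plastic lighter lying flat, 73 (x) x 24 x 12 mm; origin on its underside, 29 mm from the red end. Leave alone.

How it is judged:
By the outcome, as a careful person would: the job done as asked, in the order asked, and still so for the second after the job is handed in, while the arm keeps its last pose, push and grip.
It also fails if it takes over 69 s, if anything falls off the work surface, if the arm or the gripper's body presses on something with over 40 N, if the wrist force passes 120 N, or if a joint passes its speed limit or range.

## Working session

There is one attempt and no reset: what is moved stays moved. The work goes in short steps, Python scripts to look and compute and a tool call to move; the robot and the scene stay as the last step left them, time stands still between calls to the robot, and variables do not carry over. Pictures are saved under pics/ and viewed, and the job is handed in when it is done.

Besides the shell and the picture viewer there is one more tool, called after "Call:" as a command line: name --argument value ..., lists and objects as JSON in quotes. servo_tool: Moves the arm, as the interface text tells. Its arguments: {"type":"object","properties":{"motion":{"type":"array","items":{"type":"array","items":{"type":"array","items":{"type":"number"}}}}},"required":["motion"]}

```bash
mkdir -p pics
cat > h.py <<'E'
from station import robot, optics, order, nets
import numpy as np, cv2
from scipy.spatial.transform import Rotation as R
def save(p,n): cv2.imwrite('pics/'+n, p["img"][:,:,::-1])
def px2w(p,u,v,d=None):
    K=np.array(p["K"]); d=p["z_map"][int(v),int(u)] if d is None else d
    c=np.array([(u-K[0,2])/K[0,0]*d, -(v-K[1,2])/K[1,1]*d, -d])
    return R.from_quat(p["attitude"]).apply(c)+np.array(p["position"])
def cloud(p):
    K=np.array(p["K"]); d=p["z_map"]; v,u=np.mgrid[:480,:640]
    c=np.stack([(u-K[0,2])/K[0,0]*d, -(v-K[1,2])/K[1,1]*d, -d],-1)
    return R.from_quat(p["attitude"]).apply(c.reshape(-1,3)).reshape(480,640,3)+np.array(p["position"])
E
python3 - <<'E'
from h import *
s=robot.sense()
for k,v in s.items(): print(k,np.round(v,3))
for n in("top","side"):
    p=optics.capture(n); save(p,n+"0.png"); print(n,p["K"],p["position"],p["attitude"],p.keys())
    for t in ["plate","tensioner","roller","pivot","green","offcut_a","offcut_b","tub","canister","jar","milk_pan","lighter"]:
        try: r=nets.search_frame(t,p); print(t,[(np.round(x["location"],3).tolist(),round(x["p"],2)) for x in r[:3]])
        except Exception as e: print(t,e)
print(robot.sense()["t"])
E
```

```text
t 0.0
joint_positions [-1.532  0.182  1.608  0.     1.354 -0.206]
dq [-0.     0.002 -0.     0.    -0.003  0.   ]
effort [ 0.0000e+00 -4.3388e+01 -3.4184e+01  7.0000e-02  3.9000e-02 -0.0000e+00]
tcp_pos [ 0.139 -0.557  0.238]
tool_rot [ 0.993  0.122  0.    -0.001]
wrist_force [-0.34   0.659  0.127]
torque [ 0.027 -0.038  0.003]
grip_width 0.995
top [[529.53183275   0.         316.51588975]
 [  0.         529.53183275 237.50583906]
 [  0.           0.           1.        ]] [0.3617334  0.01038001 1.32255032] [ 0.07225435 -0.0715141  -0.68699033  0.7195202 ] dict_keys(['img', 'z_map', 'K', 'position', 'attitude', 'shot'])
plate [([0.58, 0.042, 0.014], 0.91)]
tensioner [([0.607, 0.037, 0.03], 0.96), ([0.436, 0.355, 0.004], 0.39)]
roller [([0.608, 0.037, 0.033], 0.8)]
pivot [([0.576, 0.045, 0.015], 0.75)]
green [([0.578, 0.041, 0.012], 0.97), ([0.608, 0.036, 0.029], 0.18)]
offcut_a [([0.518, 0.066, 0.035], 0.45), ([0.504, 0.115, 0.036], 0.45)]
offcut_b [([0.518, 0.066, 0.035], 0.45), ([0.504, 0.115, 0.036], 0.45)]
tub [([0.434, 0.358, 0.004], 0.89)]
canister [([0.481, -0.338, 0.142], 0.64
[... 362 characters left out ...]
 0.50600814  0.85012764 -0.11959943] dict_keys(['img', 'z_map', 'K', 'position', 'attitude', 'shot'])
plate [([0.574, 0.075, 0.015], 0.63)]
tensioner [([0.581, 0.025, 0.031], 0.83)]
roller [([0.579, 0.027, 0.03], 0.97)]
pivot [([0.578, 0.076, 0.012], 0.72)]
green [([0.578, 0.078, 0.014], 0.69)]
offcut_a [([0.513, 0.068, 0.032], 0.78), ([0.498, 0.122, 0.022], 0.65)]
offcut_b [([0.513, 0.068, 0.032], 0.78), ([0.498, 0.122, 0.022], 0.65)]
tub [([0.434, 0.341, 0.019], 0.97), ([0.776, 0.093, 0.055], 0.63)]
canister [([0.483, -0.312, 0.094], 0.72), ([0.739, -0.218, 0.05], 0.64)]
jar [([0.78, 0.088, 0.055], 0.73)]
milk_pan [([0.741, -0.215, 0.048], 0.74)]
lighter [([0.713, 0.345, 0.012], 0.68)]
1.3
```

View pics/top0.png

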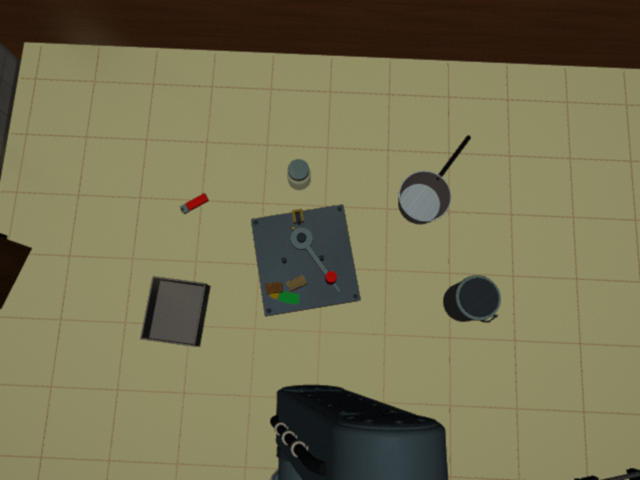

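View pics/side0.png

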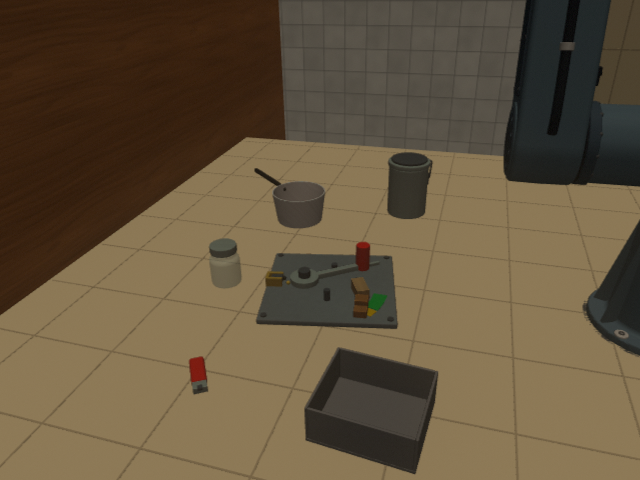

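The top view shows the plate with corners near (252,218), (342,206), (360,299) and (267,315). The hub is at (301,238) and the roller at (331,277). The pale offcut is at (296,283) and the dark one at (274,289). The tub is at (176,312). Next I'll measure these more precisely.

Run:
```python
from h import *
p=optics.capture("top"); np.savez('top.npz',**{k:np.array(v) for k,v in p.items()})
C=cloud(p)
im=p["img"][195:325,235:375]; cv2.imwrite('pics/top_zoom.png',cv2.resize(im[:,:,::-1],None,fx=5.5,fy=4.6*1,interpolation=cv2.INTER_CUBIC))
# plate mask: greyish low saturation near z .012
hsv=cv2.cvtColor(p["img"],cv2.COLOR_RGB2HSV)
reg=np.zeros((480,640),bool); reg[195:325,235:375]=True
z=C[:,:,2]
m=(reg&~((hsv[:,:,0]<35)&(hsv[:,:,0]>18)&(hsv[:,:,2]>120))&(z<0.025)).astype(np.uint8)
m=cv2.morphologyEx(m,cv2.MORPH_CLOSE,np.ones((9,9)))
cn=max(cv2.findContours(m,0,2)[0],key=cv2.contourArea)
pts=np.array([px2w(p,u,v,None)[:2] for u,v in cn[:,0]]).astype(np.float32)
r=cv2.minAreaRect(pts); print("plate rect",r,cv2.boxPoints(r).round(3).tolist())
print("tile z",[px2w(p,u,v)[2].round(4) for u,v in[(230,250),(380,250)]], "plate z",[px2w(p,u,v)[2].round(4) for u,v in[(265,240),(335,225),(300,305)]])
# hub cap: z>.036 near
for nm,(u0,u1,v0,v1),zt in [("cap",(285,318,225,255),0.036),("roller",(315,350,260,300),0.06)]:
    s=np.zeros_like(reg); s[v0:v1,u0:u1]=1
    q=C[s&(z>zt)]; print(nm,len(q),q.mean(0).round(4),(q.min(0)/2+q.max(0)/2).round(4),np.ptp(q,axis=0).round(3))
# offcuts
s=np.zeros_like(reg); s[272:304,258:312]=1
for zt in(0.018,0.023,0.03):
    mm=(s&(z>zt)).astype(np.uint8); n,l,st,ce=cv2.connectedComponentsWithStats(mm)
    for i in range(1,n):
        q=C[l==i]
        if len(q)>20: print(zt,ce[i].round(0),len(q),q.mean(0).round(4),cv2.minAreaRect(q[:,:2].astype(np.float32)))
for y in range(276,302,1): print(y,' '.join('%3d'%(1000*z[y,x]) for x in range(260,312)))
```

```text
plate rect ((0.579322338104248, 0.046149276196956635), (0.25502100586891174, 0.24369648098945618), 12.088237762451172) [[0.42899999022483826, 0.13899999856948853], [0.47999998927116394, -0.10000000149011612], [0.7300000190734863, -0.04600000008940697], [0.6779999732971191, 0.19200000166893005]]
tile z [np.float64(-0.002), np.float64(-0.0064)] plate z [np.float64(0.0133), np.float64(0.0142), np.float64(0.0138)]
cap 76 [0.6223 0.0557 0.0597] [0.4989 0.046  0.6794] [0.274 0.071 1.286]
roller 113 [ 0.5241 -0.0198  0.093 ] [ 0.4512 -0.0113  0.6923] [0.179 0.043 1.261]
0.018 [296. 282.] 199 [0.5135 0.0619 0.0331] ((0.5149201154708862, 0.06215779483318329), (0.025491276755928993, 0.04707236588001251), 27.67336654663086)
0.018 [274. 287.] 172 [0.4989 0.1159 0.0387] ((0.43358033895492554, 0.07769240438938141), (0.19131021201610565, 0.046606551855802536), 29.44211769104004)
0.023 [296. 282.] 194 [0.5136 0.0621 0.0335] ((0.5141903162002563, 0.062347229570150375), (0.024374516680836678, 0.046058908104896545), 27.67336654663086)
0.023 [274. 287.] 160 [0.4989 0.116  0.0401] ((0.4334065914154053, 0
[... 5202 characters left out ...]
12  12   9   7  14  14  11  10  12  15  14  10  11  13  11  13
299   2   0   2  12  14   6  13  11  16   9  13  13   9  17  14  11  12  11 1322  12  11  13   9  13  11  11  15   9  14  14  15   7  14  11  15  12  15  17  11   9  11  12  12  16  15  12  14  12  13  12  17  11
300  -1   1   0   7  11  11  13   8  14  15  15  10  10  11  13   8   9  19  11  12  13  15  15  12   7  12  11  11  11  11  17  12  13  11  11   5  13  11  12   9  12  12  14  10  12  14   9  15  11  11  14  12
301   0  -1   2   8  11   9  12  12  10  11  11  11  11  11   9  11   7   7  11 1322  14  13  12  13  12  14   9  13  11  10   8   8   9   8   7  16  15   9  15  11  10   6   8  11   8  10  11  12  18  13  13   8
```

```bash
ls pics
```

```text
side0.png
top0.png
top_zoom.png
```

View pics/top_zoom.png

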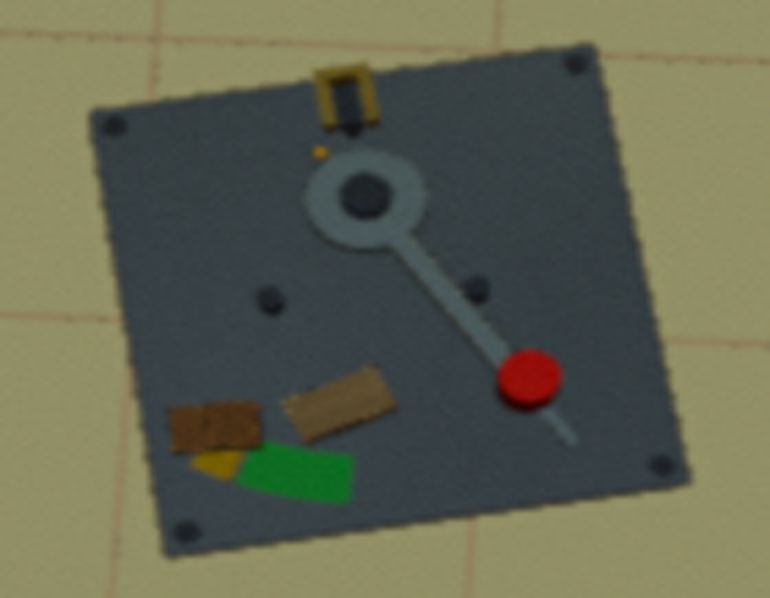

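The zoom shows both offcuts clear of each other. The pale block is tilted and the dark stepped one lies near the yellow band, with its high step facing the pale block. Next I'll fit exact poses using known-height planes.

```bash
cat >> h.py <<'E'
def ray(p,u,v,z):
    K=np.array(p["K"]); c=np.array([(u-K[0,2])/K[0,0], -(v-K[1,2])/K[1,1], -1.])
    d=R.from_quat(p["attitude"]).apply(c); o=np.array(p["position"]); return o+d*(z-o[2])/d[2]
E
python3 - <<'E'
from h import *
p=dict(np.load('top.npz')); C=cloud(p); z=np.where(C[:,:,2]<0.2,C[:,:,2],0)
z=cv2.medianBlur(z.astype(np.float32),3)
img=p["img"].astype(int); hsv=cv2.cvtColor(p["img"],cv2.COLOR_RGB2HSV)
def rect(m,zz):
    cs=cv2.findContours(m.astype(np.uint8),0,1)[0]; c=max(cs,key=cv2.contourArea)
    # moments centroid + minAreaRect in world at height
    vs,us=np.nonzero(m); q=np.array([ray(p,u,v,zz)[:2] for u,v in zip(us,vs)],np.float32)
    r=cv2.minAreaRect(q); cov=np.cov(q.T); w,V=np.linalg.eigh(cov)
    print(len(q),"cen",q.mean(0).round(4),"rect",np.round(r[0],4),np.round(r[1],4),round(r[2],1),"pca ang",np.degrees(np.arctan2(V[1,1],V[0,1])).round(1), "sizes",(np.sqrt(12*w)).round(4))
def sub(v0,v1,u0,u1):
    s=np.zeros(z.shape,bool); s[v0:v1,u0:u1]=1; return s
print("A");rect(sub(272,295,284,312)&(z>.022),.034)
print("B all");rect(sub(278,296,262,283)&(z>.019),.031)
print("B step");rect(sub(278,296,262,283)&(z>.031),.036)
print("cap"); rect(sub(228,250,290,312)&(z>.037),.044)
red=(hsv[:,:,1]>180)&((hsv[:,:,0]<8)|(hsv[:,:,0]>172))
print("roller");rect(sub(262,295,315,350)&red&(z>.06),.072)
g=(hsv[:,:,0]>45)&(hsv[:,:,0]<75)&(hsv[:,:,1]>150)
print("green");rect(sub(285,310,270,310)&g,.012)
# plate corners from zoom px
for u,v in [(92,112),(595,45),(690,483),(165,555)]: print(ray(p,235+(u+.5)/5.5-.5,195+(v+.5)/4.6-.5,.012).round(4))
# tub
s=sub(265,360,130,225)
print("tub rim");rect(s&(z>.045),.06)
for u,v in[(154,277),(210,285),(200,347),(141,339)]: print(ray(p,u,v,.06).round(4))
E
```

```text
A
192 cen [0.5135 0.062 ] rect [0.5137 0.0621] [0.0251 0.0459] 27.5 pca ang 118.1 sizes [0.0249 0.0457]
B all
166 cen [0.4996 0.1166] rect [0.5002 0.1172] [0.0245 0.0369] 2.7 pca ang 95.6 sizes [0.0256 0.0384]
B step
86 cen [0.5012 0.1084] rect [0.5013 0.1084] [0.0221 0.0195] 3.4 pca ang -173.0 sizes [0.0212 0.0236]
cap
71 cen [0.6254 0.0564] rect [0.6252 0.0561] [0.0202 0.0197] 2.9 pca ang -141.4 sizes [0.0199 0.0213]
roller
105 cen [ 0.5265 -0.0207] rect [ 0.5271 -0.021 ] [0.0263 0.0238] 2.4 pca ang 165.2 sizes [0.0228 0.0252]
green
203 cen [0.4785 0.0798] rect [0.4787 0.08  ] [0.0504 0.0256] 81.4 pca ang 82.2 sizes [0.0253 0.0484]
[0.6727 0.186  0.012 ]
[ 0.7219 -0.0452  0.012 ]
[ 0.481  -0.0965  0.012 ]
[0.4319 0.1363 0.012 ]
tub rim
605 cen [0.4316 0.351 ] rect [0.4306 0.3473] [0.1332 0.1498] 85.1 pca ang -140.0 sizes [0.187  0.1906]
[0.5078 0.4021 0.06  ]
[0.4948 0.2666 0.06  ]
[0.3491 0.2773 0.06  ]
[0.3611 0.4167 0.06  ]
```

```bash
cat >> h.py <<'E'
def to(x,y,z,yaw=None,s=None):
    "tool-frame shift/turn (deg) to put TCP at x,y,z with tool-y at world angle yaw(deg, mod 180)"
    s=s or robot.sense(); r=R.from_quat(s["tool_rot"]); d=r.inv().apply(np.array([x,y,z])-s["tcp_pos"])
    yt=r.apply([0,1,0]); cur=np.degrees(np.arctan2(yt[1],yt[0]))
    turn=0 if yaw is None else -((yaw-cur))
    while turn>90: turn-=180
    while turn<=-90: turn+=180
    return d.round(4), "turn",round(turn,1),"or",round(turn-np.sign(turn)*180,1),"cur y",cur.round(1),"j6",s["joint_positions"][5].round(2),"t",s["t"], "tilt", r.apply([0,0,1]).round(4), "F",np.round(s["wrist_force"],1),"g",s["grip_width"]
E
python3 -c "
from h import *
print(to(.514,.062,.18,28))"
```

```text
(array([ 0.5137, -0.5106,  0.0587]), 'turn', np.float64(76.0), 'or', np.float64(-104.0), 'cur y', np.float64(-76.0), 'j6', np.float64(-0.21), 't', 1.35, 'tilt', array([ 0.,  0., -1.]), 'F', array([-0.5, -0.1, -0.2]), 'g', 1.0012806989127077)
```

Call:
servo_tool --motion '[[[0.514,-0.511,0.0,-104,0.044],[0.514,-0.511,0.0,-104,0.044],[0.514,-0.511,0.0,-104,0.044],[0.514,-0.511,0.0,-104,0.044],[0.514,-0.511,0.0,-104,0.044],[0.514,-0.511,0.0,-104,0.044],[0.514,-0.511,0.0,-104,0.044],[0.514,-0.511,0.0,-104,0.044],[0.514,-0.511,0.0,-104,0.044],[0.514,-0.511,0.0,-104,0.044],[0.514,-0.511,0.0,-104,0.044],[0.514,-0.511,0.0,-104,0.044]]]'

```text
t: 2.35
tcp_pos: [0.3986, -0.128, 0.2392]
tool_rot: [0.641, 0.768, 0.0, 0.001]
wrist_force: [0.6, -0.0, -0.4]
grip_width: 0.503
```

```bash
python3 -c "
from h import *
print(to(.514,.062,.12,28))"
```

```text
(array([0.1664, 0.1474, 0.1192]), 'turn', np.float64(-17.7), 'or', np.float64(162.3), 'cur y', np.float64(10.3), 'j6', np.float64(-0.78), 't', 2.35, 'tilt', array([ 1.2e-03, -8.0e-04, -1.0e+00]), 'F', array([ 0.6, -0. , -0.4]), 'g', 0.5025086475008501)
```

Call:
servo_tool --motion '[[[0.16,0.142,0.11,-17.5,0.044],[0.16,0.142,0.11,-17.5,0.044],[0.16,0.142,0.11,-17.5,0.044],[0.16,0.142,0.11,-17.5,0.044],[0.16,0.142,0.11,-17.5,0.044],[0.16,0.142,0.11,-17.5,0.044],[0.16,0.142,0.11,-17.5,0.044],[0.16,0.142,0.11,-17.5,0.044],[0.16,0.142,0.11,-17.5,0.044],[0.16,0.142,0.11,-17.5,0.044]]]'

```text
t: 3.18
tcp_pos: [0.5103, 0.0513, 0.1296]
tool_rot: [0.519, 0.855, 0.0, 0.001]
wrist_force: [-0.4, 0.5, 0.6]
grip_width: 0.499
```

```bash
python3 -c "
from h import *
print(to(.514,.062,.12,28));print(to(.514,.062,.016,28)[0])"
```

```text
(array([0.0078, 0.0082, 0.0096]), 'turn', np.float64(-0.6), 'or', np.float64(179.4), 'cur y', np.float64(27.4), 'j6', np.float64(-0.61), 't', 3.1833, 'tilt', array([ 1.3e-03, -4.0e-04, -1.0e+00]), 'F', array([-0.4,  0.5,  0.6]), 'g', 0.4985362531402334)
[0.0079 0.0081 0.1136]
```

Call:
servo_tool --motion '[[[0.008,0.008,0.03,-0.6,0.044],[0.008,0.008,0.06,-0.6,0.044],[0.008,0.008,0.085,-0.6,0.044],[0.008,0.008,0.1,-0.6,0.044],[0.008,0.008,0.107,-0.6,0.044],[0.008,0.008,0.112,-0.6,0.044],[0.008,0.008,0.112,-0.6,0.044],[0.008,0.008,0.112,-0.6,0.044]]]'

```text
t: 3.85
tcp_pos: [0.5145, 0.0625, 0.0179]
tool_rot: [0.515, 0.857, 0.0, 0.001]
wrist_force: [0.4, 0.1, 0.3]
grip_width: 0.496
```

```bash
python3 -c "
from h import *
print(to(.514,.062,.016,28))
p=optics.capture('side'); save(p,'side1.png'); cv2.imwrite('pics/side1z.png',cv2.resize(p['img'][180:360,220:460,::-1],None,fx=3.2,fy=3.2,interpolation=cv2.INTER_CUBIC))"
```

```text
(array([-0.0002, -0.0007,  0.0019]), 'turn', np.float64(0.0), 'or', np.float64(-180.0), 'cur y', np.float64(28.0), 'j6', np.float64(-0.6), 't', 3.85, 'tilt', array([ 2.e-03, -3.e-04, -1.e+00]), 'F', array([0.4, 0.1, 0.3]), 'g', 0.49618646420669205)
```

View pics/side1z.png

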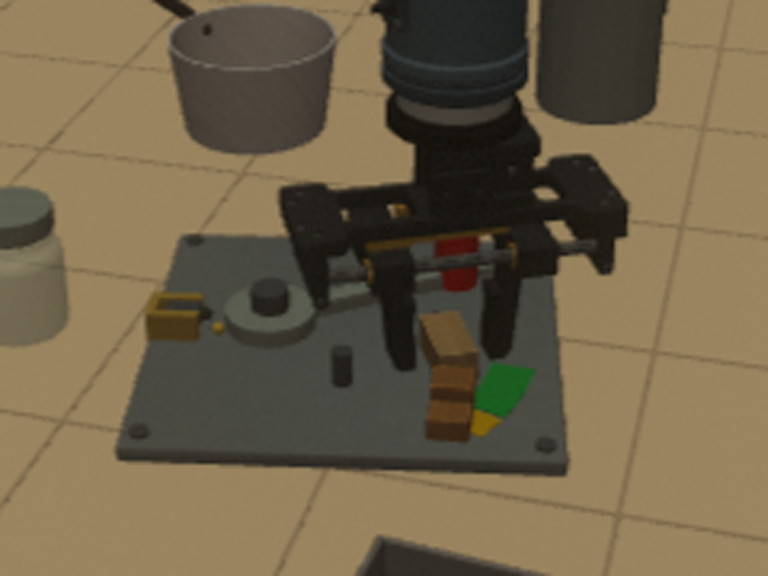

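The fingers, zoomed at (400,360) and (497,350), straddle the pale block near (447,340). The block is clear of everything else. Next I'll go 2 mm lower and close, then lift.

Call:
servo_tool --motion '[[[0,-0.0005,0.002,0,0.02],[0,-0.0005,0.002,0,0.01],[0,-0.0005,0.002,0,0.01],[0,-0.0005,0.002,0,0.01],[0,-0.0005,0.002,0,0.01],[0,-0.0005,0.002,0,0.01],[0,-0.0005,-0.02,0,0.01],[0,-0.0005,-0.05,0,0.01],[0,-0.0005,-0.09,0,0.01],[0,-0.0005,-0.11,0,0.01]]]'

```text
t: 4.73
tcp_pos: [0.5145, 0.0628, 0.1303]
tool_rot: [0.514, 0.858, 0.001, 0.002]
wrist_force: [1.3, 0.6, 0.3]
grip_width: 0.27
```

```bash
python3 -c "
from h import *
print(to(.46,.342,.12,-5),to(.46,.342,.026)[0])"
```

```text
(array([0.2721, 0.0833, 0.01  ]), 'turn', np.float64(33.1), 'or', np.float64(-146.9), 'cur y', np.float64(28.1), 'j6', np.float64(-0.6), 't', 4.7333, 'tilt', array([ 3.8e-03, -4.0e-04, -1.0e+00]), 'F', array([1.3, 0.6, 0.3]), 'g', 0.26959919560790013) [0.2723 0.083  0.104 ]
```

Call:
servo_tool --motion '[[[0.272,0.074,0,33,0.01],[0.272,0.074,0,33,0.01],[0.272,0.074,0,33,0.01],[0.272,0.074,0,33,0.01],[0.272,0.074,0,33,0.01],[0.272,0.074,0,33,0.01],[0.272,0.074,0,33,0.01],[0.272,0.074,0,33,0.01],[0.272,0.074,0,33,0.01],[0.272,0.074,0,33,0.01],[0.272,0.074,0,33,0.01]]]'

```text
t: 5.65
tcp_pos: [0.4505, 0.3365, 0.1264]
tool_rot: [0.737, 0.676, -0.0, 0.0]
wrist_force: [0.0, 0.4, -0.2]
grip_width: 0.271
```

```bash
python3 -c "
from h import *
print(to(.45,.345,.026,-5))"
```

```text
(array([ 0.0085, -0.0012,  0.1003]), 'turn', np.float64(0.0), 'or', np.float64(-180.0), 'cur y', np.float64(-5.0), 'j6', np.float64(0.52), 't', 5.65, 'tilt', array([-5.e-04, -9.e-04, -1.e+00]), 'F', array([ 0. ,  0.4, -0.2]), 'g', 0.27117508101130705)
```

Call:
servo_tool --motion '[[[0.007,0,0.03,0,0.01],[0.007,0,0.06,0,0.01],[0.007,0,0.085,0,0.01],[0.007,0,0.098,0,0.01],[0.007,0,0.098,0,0.01],[0.007,0,0.098,0,0.036],[0.007,0,0.098,0,0.036],[0.007,0,0.098,0,0.036],[0.007,0,0.098,0,0.036],[0.007,0,0.07,0,0.036],[0.007,0,0.03,0,0.036],[0.007,0,0,0,0.036]]]'

```text
t: 6.65
tcp_pos: [0.4513, 0.3449, 0.1295]
tool_rot: [0.737, 0.676, 0.001, 0.0]
wrist_force: [1.1, -0.9, 0.6]
grip_width: 0.411
```

```bash
python3 -c "
from h import *
p=optics.capture('side'); save(p,'side2.png')
p=optics.capture('top'); cv2.imwrite('pics/top2z.png',cv2.resize(p['img'][195:360,130:375,::-1],None,fx=3.2,fy=3.2,interpolation=cv2.INTER_CUBIC))
print(to(.5005,.114,.12,5))"
```

```text
(array([-0.2281,  0.0651,  0.0131]), 'turn', np.float64(-9.9), 'or', np.float64(170.1), 'cur y', np.float64(-4.9), 'j6', np.float64(0.53), 't', 6.75, 'tilt', array([ 0.0113,  0.0054, -0.9999]), 'F', array([ 0.4, -0. ,  0. ]), 'g', 0.4051132922388702)
```

View pics/side2.png

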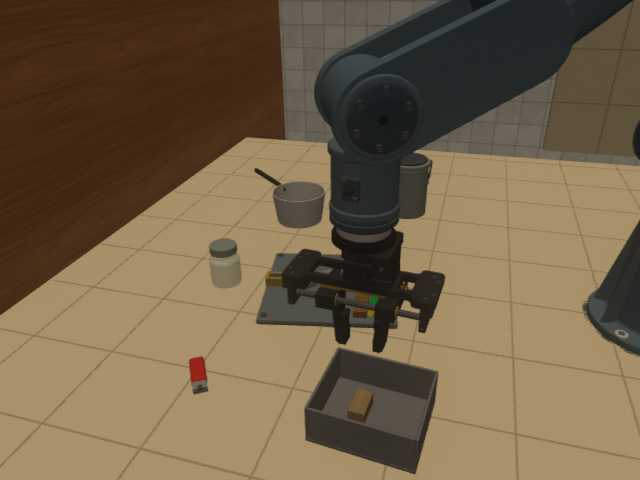

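View pics/top2z.png

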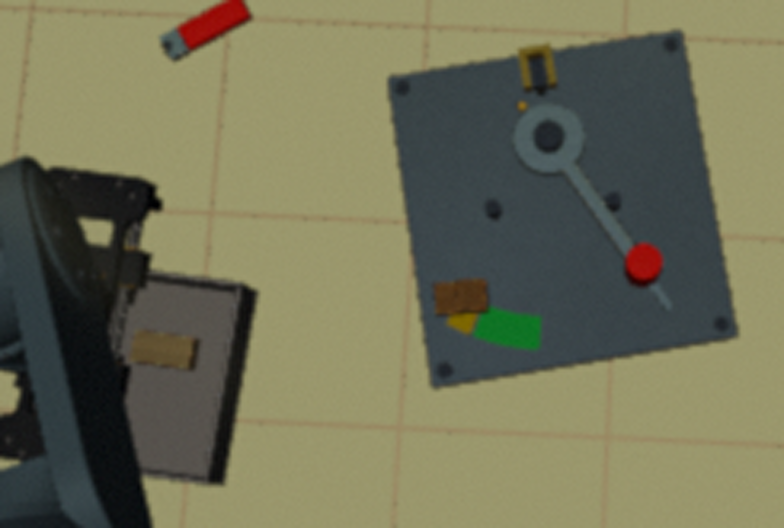

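The pale block is in the tub, at side-view (360,404), and the dark block is undisturbed. Next is the dark block.

Call:
servo_tool --motion '[[[-0.228,0.065,0,-10,0.042],[-0.228,0.065,0,-10,0.042],[-0.228,0.065,0,-10,0.042],[-0.228,0.065,0,-10,0.042],[-0.228,0.065,0,-10,0.042],[-0.228,0.065,0,-10,0.042],[-0.228,0.065,0,-10,0.042],[-0.228,0.065,0,-10,0.042],[-0.228,0.065,0,-10,0.042],[-0.228,0.065,0,-10,0.042]]]'

```text
t: 7.58
tcp_pos: [0.4958, 0.113, 0.1267]
tool_rot: [0.675, 0.738, 0.0, -0.0]
wrist_force: [0.7, 0.2, 0.3]
grip_width: 0.478
```

```bash
python3 -c "
from h import *
print(to(.5005,.114,.016,5))"
```

```text
(array([0.0006, 0.0048, 0.1107]), 'turn', np.float64(0.1), 'or', np.float64(-179.9), 'cur y', np.float64(5.1), 'j6', np.float64(-0.1), 't', 7.5833, 'tilt', array([-2.e-04,  3.e-04, -1.e+00]), 'F', array([0.7, 0.2, 0.3]), 'g', 0.4776206539661538)
```

Call:
servo_tool --motion '[[[0.0005,0.005,0.03,0,0.042],[0.0005,0.005,0.06,0,0.042],[0.0005,0.005,0.085,0,0.042],[0.0005,0.005,0.1,0,0.042],[0.0005,0.005,0.107,0,0.042],[0.0005,0.005,0.111,0,0.042],[0.0005,0.005,0.111,0,0.042],[0.0005,0.005,0.111,0,0.01],[0.0005,0.005,0.111,0,0.01],[0.0005,0.005,0.111,0,0.01],[0.0005,0.005,0.111,0,0.01],[0.0005,0.005,0.111,0,0.01]]]'

```text
t: 8.58
tcp_pos: [0.5021, 0.1129, 0.0169]
tool_rot: [0.675, 0.738, 0.001, 0.001]
wrist_force: [-0.9, 1.6, 6.3]
grip_width: 0.269
```

Call:
servo_tool --motion '[[[0,0,0,0,0.01],[0,0,-0.02,0,0.01],[0,0,-0.06,0,0.01],[0,0,-0.1,0,0.01],[0,0,-0.11,0,0.01],[0,0,-0.11,0,0.01]]]'

```text
t: 9.08
tcp_pos: [0.504, 0.1127, 0.1297]
tool_rot: [0.675, 0.738, 0.003, 0.003]
wrist_force: [0.6, -0.2, -0.4]
grip_width: 0.27
```

```bash
python3 -c "
from h import *
print(to(.405,.352,.12,-5))"
```

```text
(array([ 0.2471, -0.0776,  0.0089]), 'turn', np.float64(10.1), 'or', np.float64(-169.9), 'cur y', np.float64(5.1), 'j6', np.float64(-0.1), 't', 9.0833, 'tilt', array([ 8.2e-03, -1.0e-04, -1.0e+00]), 'F', array([ 0.6, -0.2, -0.4]), 'g', 0.27019772976327955)
```

Call:
servo_tool --motion '[[[0.247,-0.073,0,10,0.01],[0.247,-0.073,0,10,0.01],[0.247,-0.073,0,10,0.01],[0.247,-0.073,0,10,0.01],[0.247,-0.073,0,10,0.01],[0.247,-0.073,0,10,0.01],[0.247,-0.073,0,10,0.01],[0.247,-0.073,0,10,0.01],[0.247,-0.073,0,10,0.01],[0.247,-0.073,0,10,0.01],[0.247,-0.073,0,10,0.01]]]'

```text
t: 10.0
tcp_pos: [0.4071, 0.3508, 0.1251]
tool_rot: [0.738, 0.675, -0.001, 0.0]
wrist_force: [0.1, 0.1, 0.3]
grip_width: 0.268
```

```bash
python3 -c "
from h import *
print(to(.405,.352,.03,-5))"
```

```text
(array([ 0.0011, -0.0022,  0.0951]), 'turn', np.float64(-0.1), 'or', np.float64(179.9), 'cur y', np.float64(-5.1), 'j6', np.float64(0.58), 't', 10.0, 'tilt', array([-7.e-04, -8.e-04, -1.e+00]), 'F', array([0.1, 0.1, 0.3]), 'g', 0.2676081728371877)
```

Call:
servo_tool --motion '[[[0,-0.002,0.03,0,0.01],[0,-0.002,0.06,0,0.01],[0,-0.002,0.085,0,0.01],[0,-0.002,0.094,0,0.01],[0,-0.002,0.094,0,0.01],[0,-0.002,0.094,0,0.036],[0,-0.002,0.094,0,0.036],[0,-0.002,0.094,0,0.036],[0,-0.002,0.094,0,0.036],[0,-0.002,0.07,0,0.036],[0,-0.002,0.03,0,0.036],[0,-0.002,0,0,0.036]]]'

```text
t: 11.0
tcp_pos: [0.4047, 0.3528, 0.1281]
tool_rot: [0.737, 0.676, 0.0, 0.0]
wrist_force: [0.7, 0.7, 0.0]
grip_width: 0.411
```

```bash
python3 -c "
from h import *
p=optics.capture('side'); save(p,'side3.png')
print(to(.5,-.07,.13,0))"
```

```text
(array([-0.4156,  0.1276,  0.0032]), 'turn', np.float64(-4.9), 'or', np.float64(175.1), 'cur y', np.float64(-4.9), 'j6', np.float64(0.58), 't', 11.05, 'tilt', array([ 0.01  ,  0.0055, -0.9999]), 'F', array([2.1, 2.2, 4.3]), 'g', 0.40938245907845977)
```

View pics/side3.png

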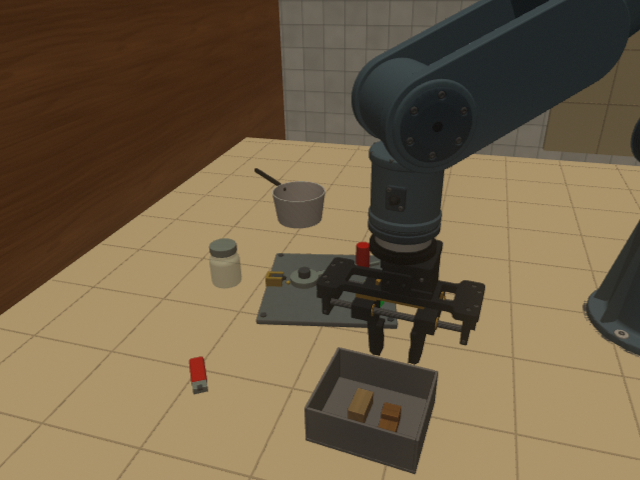

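Both offcuts are in the tub, at side-view (360,404) and (389,416). The plate's swing is now empty. Next I'll place the open fingers around the roller, with the jaw axis along the swing tangent.

```bash
python3 -c "
from h import *
print(to(.527,-.021,.128,-52))"
```

```text
(array([-0.3645,  0.1503,  0.0058]), 'turn', np.float64(47.1), 'or', np.float64(-132.9), 'cur y', np.float64(-4.9), 'j6', np.float64(0.58), 't', 11.05, 'tilt', array([ 0.01  ,  0.0055, -0.9999]), 'F', array([2.1, 2.2, 4.3]), 'g', 0.40938245907845977)
```

Call:
servo_tool --motion '[[[-0.364,0.15,0,47,0.05],[-0.364,0.15,0,47,0.05],[-0.364,0.15,0,47,0.05],[-0.364,0.15,0,47,0.05],[-0.364,0.15,0,47,0.05],[-0.364,0.15,0,47,0.05],[-0.364,0.15,0,47,0.05],[-0.364,0.15,0,47,0.05],[-0.364,0.15,0,47,0.05],[-0.364,0.15,0,47,0.05],[-0.364,0.15,0,47,0.05],[-0.364,0.15,0,47,0.05]]]'

```text
t: 12.05
tcp_pos: [0.523, -0.0238, 0.1262]
tool_rot: [0.946, 0.325, 0.0, 0.0]
wrist_force: [-0.0, 0.9, -0.5]
grip_width: 0.566
```

```bash
python3 -c "
from h import *
p=optics.capture('top'); save(p,'top4.png'); p=optics.capture('side'); cv2.imwrite('pics/side4z.png',cv2.resize(p['img'][140:480,180:480,::-1],None,fx=1.7,fy=1.7,interpolation=cv2.INTER_CUBIC))
print(to(.527,-.021,.038,-52))"
```

```text
(array([0.0043, 0.0022, 0.0878]), 'turn', np.float64(0.1), 'or', np.float64(-179.9), 'cur y', np.float64(-51.9), 'j6', np.float64(0.64), 't', 12.15, 'tilt', array([-2.e-04,  5.e-04, -1.e+00]), 'F', array([-0.2, -0.4,  0.2]), 'g', 0.5660115813331158)
```

View pics/side4z.png

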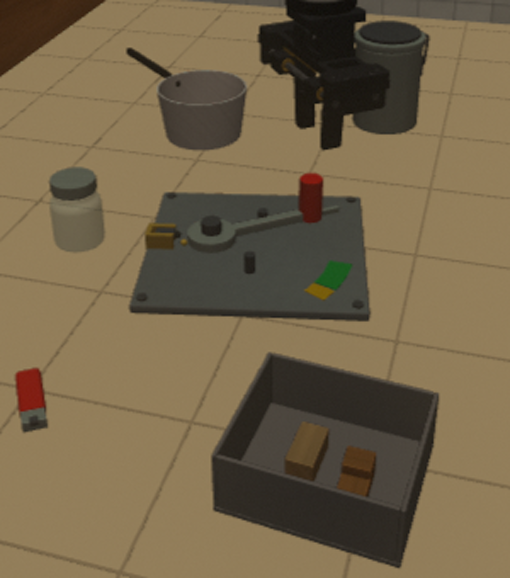

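The two fingertips (305,125) and (330,145) straddle the roller line, with the roller top at (311,180). Both offcuts lie inside the tub. Descending now.

Call:
servo_tool --motion '[[[0.004,0.002,0.01,0,0.05],[0.004,0.002,0.03,0,0.05],[0.004,0.002,0.05,0,0.05],[0.004,0.002,0.07,0,0.05],[0.004,0.002,0.082,0,0.05],[0.004,0.002,0.087,0,0.05],[0.004,0.002,0.087,0,0.05],[0.004,0.002,0.087,0,0.05]]]'

```text
t: 12.82
tcp_pos: [0.5274, -0.0217, 0.039]
tool_rot: [0.945, 0.327, 0.0, 0.0]
wrist_force: [-0.2, -0.4, 0.1]
grip_width: 0.569
```

```bash
python3 -c "
from h import *
p=optics.capture('side'); cv2.imwrite('pics/side5z.png',cv2.resize(p['img'][180:360,220:460,::-1],None,fx=3.2,fy=3.2,interpolation=cv2.INTER_CUBIC))
print(to(.527,-.021,.038,-52))"
```

```text
(array([-0.0001, -0.0013,  0.0015]), 'turn', np.float64(0.1), 'or', np.float64(-179.9), 'cur y', np.float64(-51.9), 'j6', np.float64(0.64), 't', 12.8667, 'tilt', array([ 1.4e-03, -3.0e-04, -1.0e+00]), 'F', array([-0.1, -0.1,  0.2]), 'g', 0.5695996505893967)
```

View pics/side5z.png

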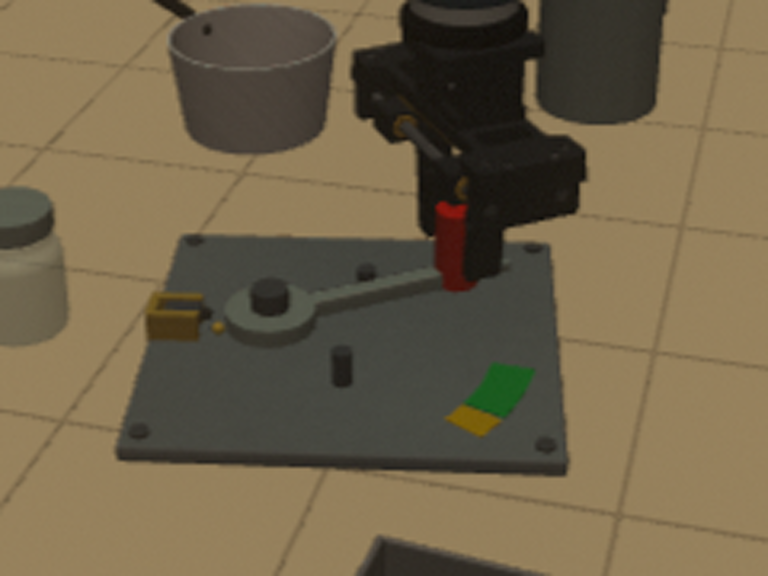

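The roller stands between the fingers and the arm is still at rest. Next I'll compute arc waypoints.

```bash
cat >> h.py <<'E'
P=np.array([.6254,.0564])
def arc(qs,z=.038,rad=.125):
    s=robot.sense(); r=R.from_quat(s["tool_rot"]); yt=r.apply([0,1,0]); cur=np.degrees(np.arctan2(yt[1],yt[0]))
    d0=s["tcp_pos"][:2]-P; print("now r",np.hypot(*d0).round(4),"q_tcp",round(np.radians(217.9)-np.arctan2(d0[1],d0[0])%(2*np.pi),3),"z",s["tcp_pos"][2],"F",np.round(s["wrist_force"],1),"t",s["t"],"g",s["grip_width"])
    for q in qs:
        f=np.radians(217.9)-q; t=np.r_[P+rad*np.array([np.cos(f),np.sin(f)]),z]
        d=r.inv().apply(t-s["tcp_pos"]); print(q,d.round(4),"turn",round(cur-(np.degrees(f)-90-180),1))
E
python3 -c "
from h import *
arc([0,.05,.1,.15,.2,.25,.3])"
```

```text
now r 0.1251 q_tcp -0.015 z 0.03954716765706476 F [-0.1 -0.1  0.2] t 12.8667 g 0.5695996505893967
0 [ 0.0001 -0.0019  0.0015] turn 0.2
0.05 [ 0.0003 -0.0082  0.0015] turn 3.1
0.1 [ 0.0008 -0.0144  0.0015] turn 5.9
0.15 [ 0.0016 -0.0206  0.0015] turn 8.8
0.2 [ 0.0027 -0.0267  0.0015] turn 11.7
0.25 [ 0.0041 -0.0328  0.0015] turn 14.5
0.3 [ 0.0058 -0.0388  0.0015] turn 17.4
```

Call:
servo_tool --motion '[[[0,-0.002,0.001,0,0.036],[0,-0.002,0.001,0,0.036],[0,-0.002,0.001,0,0.036],[0,-0.005,0.001,1.5,0.036],[0.0003,-0.008,0.001,3,0.036],[0.0005,-0.011,0.001,4.5,0.036],[0.001,-0.0145,0.001,6,0.036],[0.0015,-0.0205,0.001,9,0.036],[0.0027,-0.0265,0.001,11.5,0.036],[0.004,-0.0325,0.001,14.5,0.036],[0.006,-0.039,0.001,17.5,0.036],[0.006,-0.039,0.001,17.5,0.036]]]'

```text
t: 13.87
tcp_pos: [0.5084, 0.0121, 0.0384]
tool_rot: [0.984, 0.178, 0.001, 0.001]
wrist_force: [1.0, -4.3, 0.6]
grip_width: 0.408
```

```bash
python3 -c "
from h import *
arc([.3,.35,.4,.45,.5,.55,.6,.65])
p=optics.capture('top'); cv2.imwrite('pics/top6z.png',cv2.resize(p['img'][195:325,235:375,::-1],None,fx=4.6,fy=4.6,interpolation=cv2.INTER_CUBIC))
p=optics.capture('side'); cv2.imwrite('pics/side6z.png',cv2.resize(p['img'][180:360,220:460,::-1],None,fx=3.2,fy=3.2,interpolation=cv2.INTER_CUBIC))
"
```

```text
now r 0.1251 q_tcp 0.3 z 0.03842363800442633 F [ 1.  -4.3  0.6] t 13.8667 g 0.40822718129605473
0.3 [ 0.0001 -0.      0.0004] turn -0.2
0.35 [ 0.0002 -0.0063  0.0004] turn 2.7
0.4 [ 0.0007 -0.0125  0.0004] turn 5.5
0.45 [ 0.0014 -0.0187  0.0004] turn 8.4
0.5 [ 0.0025 -0.0249  0.0004] turn 11.2
0.55 [ 0.0039 -0.031   0.0004] turn 14.1
0.6 [ 0.0055 -0.037   0.0004] turn 17.0
0.65 [ 0.0075 -0.0429  0.0004] turn 19.8
```

View pics/side6z.png

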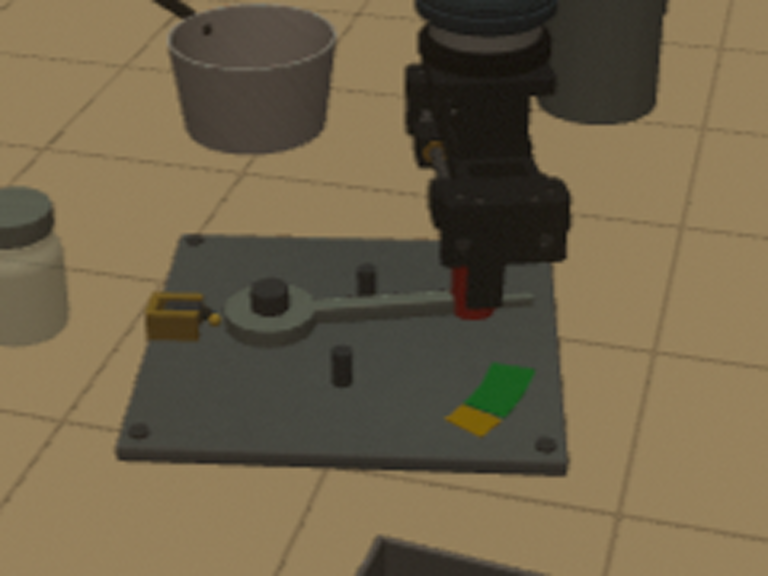

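View pics/top6z.png

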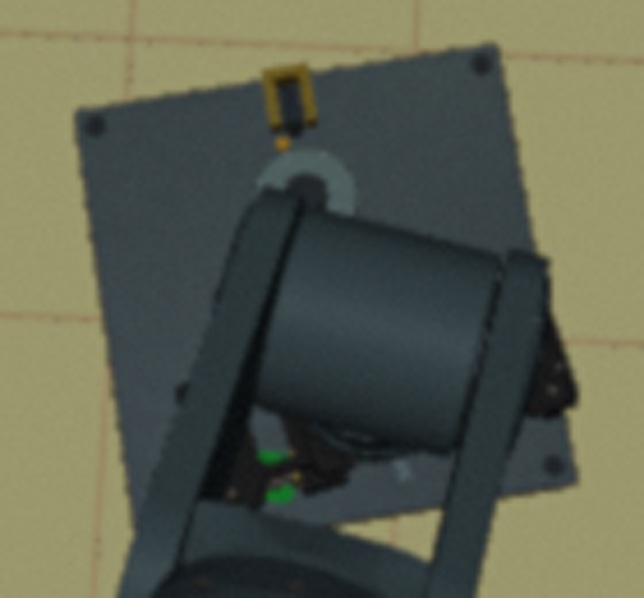

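The arm has swung with the roller and its pointer tip is at side-zoom (530,298). The reaction is about 4.4 N, as expected. I'll continue through the click slowly.

Call:
servo_tool --motion '[[[0,-0.003,0,1.3,0.036],[0.0002,-0.006,0,2.7,0.036],[0.0004,-0.0095,0,4,0.036],[0.0007,-0.0125,0,5.5,0.036],[0.001,-0.0155,0,7,0.036],[0.0014,-0.0185,0,8.4,0.036],[0.002,-0.022,0,10,0.036],[0.0025,-0.025,0,11.2,0.036],[0.003,-0.028,0,12.7,0.036],[0.004,-0.031,0,14,0.036],[0.0045,-0.034,0,15.5,0.036],[0.0055,-0.037,0,17,0.036]]]'

```text
t: 14.97
tcp_pos: [0.5008, 0.0478, 0.0383]
tool_rot: [1.0, 0.031, 0.001, 0.001]
wrist_force: [0.4, -5.3, 1.8]
grip_width: 0.407
```

```bash
python3 -c "
from h import *
arc([.6,.65,.7,.75,.8,.85])
p=optics.capture('side'); cv2.imwrite('pics/side7z.png',cv2.resize(p['img'][180:360,220:460,::-1],None,fx=3.2,fy=3.2,interpolation=cv2.INTER_CUBIC))
"
```

```text
now r 0.1248 q_tcp 0.593 z 0.03833242028749726 F [ 0.4 -5.3  1.8] t 14.9667 g 0.40651195144068347
0.6 [-0.0002 -0.0009  0.0003] turn 0.1
0.65 [ 0.     -0.0071  0.0003] turn 2.9
0.7 [ 0.0005 -0.0134  0.0003] turn 5.8
0.75 [ 0.0013 -0.0196  0.0003] turn 8.6
0.8 [ 0.0024 -0.0257  0.0003] turn 11.5
0.85 [ 0.0038 -0.0318  0.0003] turn 14.4
```

View pics/side7z.png

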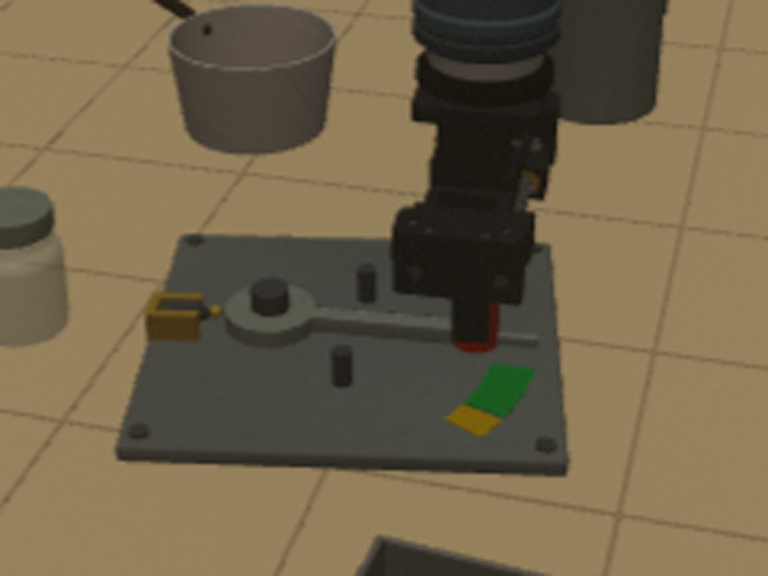

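The pointer, at side-zoom (538,340), is now just short of the green band. I'll continue to the middle of the band.

Call:
servo_tool --motion '[[[0,-0.004,0,1.5,0.036],[0,-0.007,0,3,0.036],[0.0003,-0.0105,0,4.5,0.036],[0.0005,-0.0135,0,6,0.036],[0.001,-0.0165,0,7,0.036],[0.0015,-0.0195,0,8.5,0.036],[0.002,-0.0225,0,10,0.036],[0.0025,-0.026,0,11.5,0.036],[0.003,-0.029,0,13,0.036],[0.004,-0.032,0,14.4,0.036],[0.004,-0.032,0,14.4,0.036],[0.004,-0.032,0,14.4,0.036]]]'

```text
t: 16.02
tcp_pos: [0.5027, 0.0799, 0.0383]
tool_rot: [0.996, -0.093, 0.001, 0.001]
wrist_force: [1.1, -6.3, 3.7]
grip_width: 0.406
```

```bash
python3 -c "
from h import *
arc([.8,.85])
p=optics.capture('side'); cv2.imwrite('pics/side8z.png',cv2.resize(p['img'][180:360,220:460,::-1],None,fx=3.2,fy=3.2,interpolation=cv2.INTER_CUBIC)); save(p,'side8.png')
p=optics.capture('top'); save(p,'top8.png'); cv2.imwrite('pics/top8z.png',cv2.resize(p['img'][195:325,235:375,::-1],None,fx=4.6,fy=4.6,interpolation=cv2.INTER_CUBIC))
"
```

```text
now r 0.1249 q_tcp 0.851 z 0.03828386481697671 F [ 1.1 -6.3  3.7] t 16.0167 g 0.4055922358391849
0.8 [0.     0.0063 0.0003] turn -2.8
0.85 [-0.0001  0.0001  0.0003] turn 0.1
```

View pics/side8z.png

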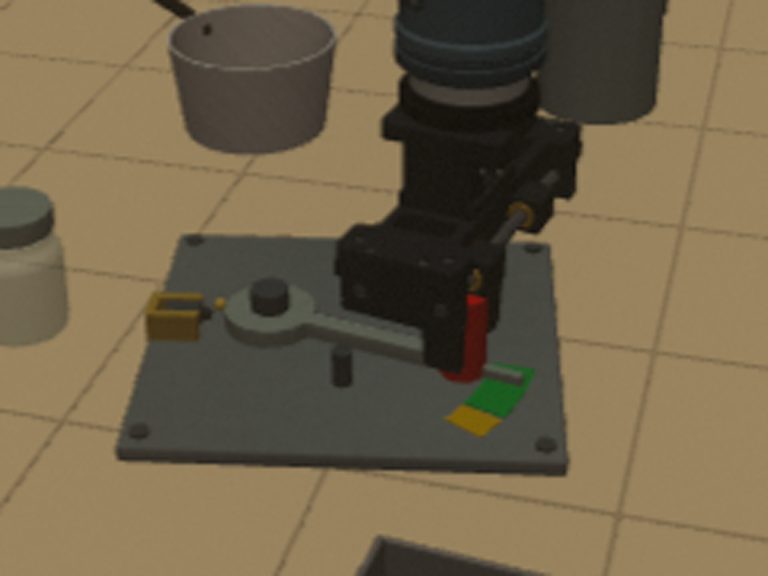

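View pics/top8z.png

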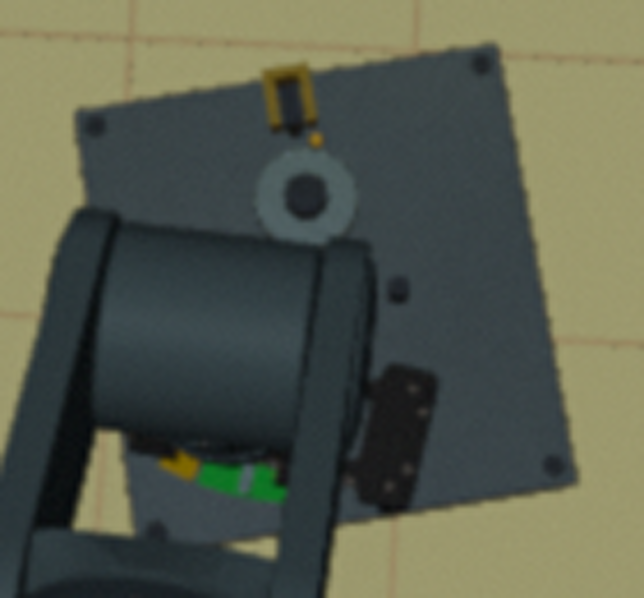

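View pics/side8.png

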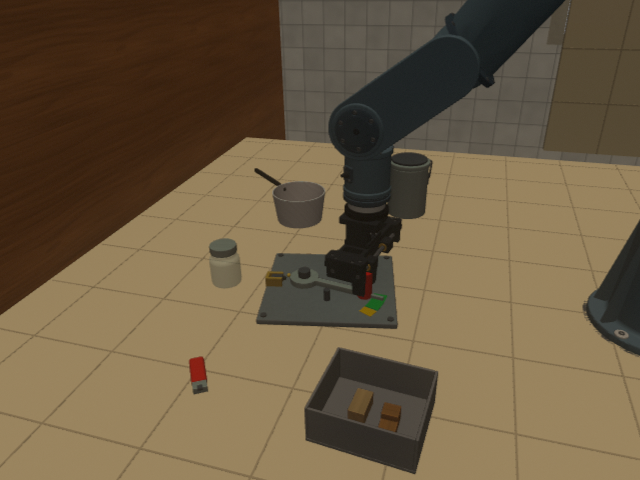

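The pointer, at top-zoom (245,480), lies in the middle of the green band, which spans x ≈ 198–295. In the side view both offcuts are in the tub. I'll do a short hold to confirm it's steady.

Call:
servo_tool --motion '[[[0,0,0,0,0.036],[0,0,0,0,0.036],[0,0,0,0,0.036],[0,0,0,0,0.036],[0,0,0,0,0.036],[0,0,0,0,0.036],[0,0,0,0,0.036],[0,0,0,0,0.036]]]'

```text
t: 16.78
tcp_pos: [0.5028, 0.0797, 0.0383]
tool_rot: [0.996, -0.093, 0.001, 0.001]
wrist_force: [0.9, -7.7, 1.9]
grip_width: 0.413
```

```bash
python3 -c "
from h import *
arc([.85])
p=optics.capture('top'); a=p['img'].astype(int); b=cv2.imread('pics/top8.png')[:,:,::-1].astype(int); print('diff',abs(a-b)[195:325,235:375].mean(), abs(a-b)[285:310,270:310].max())
s=nets.search_frame('offcut_a',optics.capture('side')); print([(np.round(x['location'],3),round(x['p'],2)) for x in s])
b0=cv2.imread('pics/top0.png')[:,:,::-1].astype(int)
for n,(u0,u1,v0,v1) in dict(jar=(280,320,150,195),pan=(390,480,130,230),canister=(440,505,270,325),lighter=(175,215,190,218)).items(): print(n,abs(a-b0)[v0:v1,u0:u1].mean().round(2))
"
```

```text
now r 0.1248 q_tcp 0.849 z 0.03829186119037406 F [ 0.9 -7.7  1.9] t 16.7833 g 0.41309048125930986
0.85 [-0.0002 -0.0001  0.0003] turn 0.1
diff 1.179102564102564 18
[(array([0.405, 0.366, 0.021]), 0.81), (array([0.451, 0.348, 0.023]), 0.6)]
jar 7.81
pan 7.96
canister 5.46
lighter 7.74
```

```bash
python3 -c "
from h import *
a=cv2.imread('pics/top8.png').astype(int); b=cv2.imread('pics/top0.png').astype(int); d=(a-b)
print('bg',abs(d)[90:140,100:250].mean(), d[90:140,100:250].mean())
g=d.mean(2)
for n,(u0,u1,v0,v1) in dict(jar=(280,320,150,195),pan=(390,480,130,230),canister=(440,505,270,325),lighter=(175,215,190,218)).items():
  x=a[v0:v1,u0:u1].astype(np.float32).mean(2);y=b[v0:v1,u0:u1].astype(np.float32).mean(2); print(n,cv2.phaseCorrelate(x,y))
p=optics.capture('top')
for t in ['canister','jar','milk_pan','lighter']: print(t,[np.round(x['location'],3) for x in nets.search_frame(t,p)[:1]])
"
```

```text
bg 8.618444444444444 8.618444444444444
jar ((0.024865521403057755, 0.5113809776035367), 0.921605806350708)
pan ((-0.04063352468674708, 0.004556457822062043), 0.9743600116305882)
canister ((-0.010284239185381239, 0.02994771422171638), 1.0006723130190813)
lighter ((0.08268890947359608, 0.04428506262508236), 0.9387428677082061)
canister [array([ 0.482, -0.34 ,  0.144])]
jar [array([0.776, 0.07 , 0.089])]
milk_pan [array([ 0.76 , -0.256,  0.018])]
lighter [array([0.709, 0.332, 0.012])]
```

Nothing moved; the background brightness changed uniformly. The hold is steady, so I'm handing in.

```bash
python3 -c "
from h import *
print(order.job_done()); s=robot.sense(); print(s['t'],s['tcp_pos'],s['wrist_force'])"
```

```text
the job is handed in; nothing more can be done
None
the job is handed in; nothing more can be done
```

The job is handed in at about 17 s of the 69 s allowed, with the gripper still holding the tensioner arm against its spring over the green band.

**What I did:** I put both offcuts in the scrap tub. Then I set the half-open fingers around the red roller and pushed it along its arc, past the click, at low speed.

**Last checks:**
- **Arm position:** the pointer stands in the middle of the green band, at a joint value of about 0.82, short of the yellow band and the end stop. It held steady through the last hold before hand-in, pushing back with about 7.7 N at the wrist, close to the expected 7 N.
- **Offcuts:** both show inside the tub in the side view, and the network also found them there.
- **Canister, jar, milk pan and lighter:** the network places all four within 5 mm of where they started. Raw picture differences came out at 5 to 8 grey levels, because the whole picture had brightened by a similar amount. An image-shift check showed no movement, apart from half a pixel (about 1 mm) on the jar, which I took as noise.

No check failed. I could not read the robot's state after hand-in, because the interface refuses further calls.

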